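# Fit a trolley caster and tug-test it

### The arm

A 7-joint arm with a two-finger parallel gripper is mounted at the origin on the work surface. World frame = base frame: x ahead of the robot, y to its left, z up, the work surface at z = 0. Lengths are in m, angles in rad, forces in N, time in s.
With the tool pointing down it reaches from about 0.4 to 0.9 m from the base axis. Payload 5.6 kg.
Tool frame: the origin (TCP) lies midway between the tips of the shut fingers; the grasp point (between the pads) lies 19 mm behind it; z points along the fingers, y is the line along which they close (so a half turn about z gives the same grasp; the last joint's range is limited). The gripper opens to 92 mm and grips with 3 to 60 N. Pads are 20 mm wide; open, the fingers measure 128 mm over their backs; the gripper's body (75 mm by 189 mm) begins 69 mm behind the grasp point.
Start: joints at [1.114, 0.468, -0.012, 1.603, 0.006, 1.071, -0.056], TCP at [0.261, -0.595, 0.215] pointing down, gripper open.
Joint ranges: [-2.53, 2.53], [-0.31, 2.02], [-1.57, 1.55], [0.28, 2.44], [-1.29, 4.43], [0.15, 1.84], [-2.92, 2.92]. Speed limits (rad/s): [2.57, 2.57, 3.14, 3.14, 3.14, 3.14, 3.14].

### API

Orientations are given as a 3x3 rotation matrix whose columns are the frame's x, y, z axes.
In Python, from station import env, effector, solver, viewer, workorder, search_frame, tip_of gives the robot as it stands. Calls block until the motion is done:
- env.reach(position, orientation): joint-space move of the TCP to a pose.
- env.movel(position, frame=None, rate=0.15): straight line of the TCP; frame=None keeps the orientation; rate is the mean speed in m/s.
- env.goto_joints(angles): joint-space move.
- effector.release() and effector.grasp(squeeze=None): open the fingers fully, or close them until they stop; squeeze is the grip in N (None keeps the last).
- env.pause(seconds).
- solver.inverse_kinematics(position, orientation): joint angles nearest the present ones, or None.
- env.sense(): the state.
- viewer.read_camera(name): name is "scene" or "top" or "wrist"; returns (picture, depth): 400x640x3 uint8, red, green, blue; 400x640 float32, m along the optical axis (not along the pixel's ray), 0 where there is no reading.
- viewer.camera_info(name): a dict with "intrinsics" (3x3 intrinsics, pixels), "dist_coeffs" ([k1, k2, p1, p2, k3] as OpenCV has them; the pictures are not rectified), "eye" and "rotation" of the camera in the world; the wrist camera has in their place "T_tool_cam" (4x4, takes a point from camera to tool coordinates, whose origin is the TCP and whose axes are the flange's). Camera axes: x right, y up, looking along -z (the intrinsics and any distortion apply to the point x, -y, -z); pixel columns grow to the right and rows downward; lengths in m; the calibration is good to about 2 mm. A picture is of the moment at which its call begins: read the wrist's pose just before it. camera_info takes no time and is no camera call.
A pose or a line that the arm cannot do raises env.PlanningError and nothing moves.
- workorder.finish_job(): hands the job in; it is judged then, once.
Trained networks look in the newest picture that a camera, given by its name, has taken for a name from the list of things; names that differ only in an ending like _2 or _b are one class to them, and where a whole thing is asked for, a point or a joint stands for the part that bears it (a point fixed in the world has none). Each returns a list of dicts, best first, with "score" (0 to 1); they miss things now and then, are a little off and sometimes report something else, mostly with a low value. They report only what shows in the picture. A call takes as long as a camera call. They do not tell look-alikes from the thing itself.
- search_frame(camera, name): "at" ([x, y, z] in m, in world coordinates, good to about 4 mm: the middle of the surface that is visible of it).
- tip_of(camera, name): "at" ([x, y, z] in m, in world coordinates, good to about 4 mm: a listed point, or the origin of a listed thing).
The state is a dict: "t": time; "joint_positions": joint angles; "joint_velocities": joint speeds; "tau": joint torques, N m; "ee_pos": TCP position; "tcp_rot": TCP orientation; "wrist_force": force on the tool from outside, world axes, zero at the start; "moment": the same for the moment, N m; "gripper_width": finger opening in m; "grasp_force": force on a finger pad.
Only numpy, scipy, OpenCV 4.12 (cv2) and the standard library are available. Lean on these libraries where they do the work, as an engineer would, in place of code of your own. Each camera call takes 0.05 s, during which the arm holds its last target. There are 200 camera calls.

### The job

The upside-down laundry trolley is missing one wheel: take the caster from the wooden rack, set its stem in the empty corner socket and press it until it clicks fully home, without ramming it. Then keep hold and tug it straight up with a steady pull of about 10 newtons for a second to prove that it is retained, never so hard (18 newtons) that the socket is strained, and let go, leaving it fitted. Leave the rubber glide foot in the rack and everything else on the counter undisturbed.

Things in the scene. Friction and masses are not known exactly. Their poses are not given: they have to be found in the camera images.
- caster: the wheel to fit: loose, 140 g, stem down in one of the rack's two holes. Origin: stem axis at the underside of its 32 mm round flange; z up to the wheel. Flange 4 mm, fork crown to 8 mm up; black wheel diameter 50, 20 thick, axle along y, top 60 mm up. The steel stem below: diameter 14, length 40 mm, last 8 mm coned to 8, groove 20 to 30 mm below the flange. Any yaw fits.
- caster_grip (a point): on the caster's axis 36 mm above its origin, axes as the caster's: where to grip, fingers closing along y on the two flat fork cheeks, 28 mm apart over their outer faces, 24 mm wide along x, from 8 to 44 mm above the origin.
- socket (a point): centre of the mouth of the empty socket in the top of a 40 mm square aluminium corner block, z up, 61 to 72 mm above the counter (it varies). Round hole 16 mm wide, 45 mm deep, 3 mm bevel at the mouth. Fully home, the flange sits on the block and the caster's origin is at this point.
- catch (a point): on the socket's axis 27 mm below the mouth, level with the flat undersides of two sprung latch bolts in its wall. The stem meets them with the flange about 15 mm above the mouth and needs a push of 5 to 12 N to pass; they click into the groove over the last 3 mm. Clicked in, the caster has about 3 mm of free play upward before the bolts take the pull. Not clicked in, it slides out at under 8 N.
- collar (a joint): the spring collar inside the socket that carries the latch bolts: 0 at rest, rises as the clicked-in caster is pulled up, 1 mm per 8 N of pull (10 N: 1.25 mm; stop at 6 mm); pushing down does not move it. Too fine to set by position alone: feel the pull. A stem pressed sideways rubs on the wall, which takes up some of the pull: let side forces go first.
- trolley: the upside-down trolley base, fixed: grey deck 360 x 260 x 15 mm on packing 1 to 12 mm thick, steel bars 25 mm high on it, four corner blocks to 60 mm above its underside at x +-155, y +-105 mm; the one at x -155, y +105 has the empty socket, the other three carry fitted casters (tops 120 mm up). Origin: centre of the deck's underside.
- rack: wooden rack, fixed, 75 x 190 x 48 mm (x, y, z), with two round holes 16 mm wide, 43 mm deep, at y +48 and -48 mm; flanges rest on its top, 48 mm above the counter. Origin: centre of the underside.
- foot: glide foot without wheel, loose, in the rack's other hole: the same stem and flange with a black rubber disc of diameter 40 mm, top 24 mm above the flange's underside (its origin). To be left there.
- wrench: small steel wrench, 130 mm long, lying on the trolley's deck; bystander
- screwdriver: screwdriver lying on the counter; bystander
- detergent: white detergent bottle, diameter 72 mm, 150 mm high, standing; bystander
- softener: green bottle, diameter 60 mm, 120 mm high, standing; bystander
- token_cup: grey cup, diameter 76 mm, 80 mm high; bystander
Not all that is in view belongs to the job. Leave any red or turquoise look-alike of the caster alone.

How it is judged:
On the way, in this order (a step that is already met when the one before it is completed fails the run):
1. the caster is pressed fully home in the socket, flange on the block (horizontal distance between caster and socket below 0.003 m and angle between caster's own z axis and vertical below 0.08 rad and z of caster in the frame of socket below 0.0012 m), for 0.1 s.
2. clicked in, it is tugged up with a steady 6 N or more (collar up 0.75 mm) for half a second, and stays retained (horizontal distance between caster and socket below 0.003 m and z of caster in the frame of socket between 0.0015 and 0.0085 m and value of joint collar above 0.00075 m), for 0.5 s.
At the end, for the whole second after the job is handed in: the caster stands in the socket, within 3 mm of its centre, upright within 0.08 rad, flange less than 5 mm above the block (within its play), at rest and released (horizontal distance between caster and socket below 0.003 m and angle between caster's own z axis and vertical below 0.08 rad and z of caster in the frame of socket between -0.002 and 0.005 m and linear speed of caster below 0.01 m/s and contact force between the fingers and caster below 0.1 N); the robot touches nothing.
It fails at once if the fitted caster is tugged with more than 18 N (collar up 2.25 mm) (value of joint collar above 0.00225 m).
It fails at once if the caster is rammed: more than 45 N between it and the trolley (contact force between caster and trolley above 45 N).
It fails at once if the glide foot is disturbed (distance of foot from where it was at the start of the episode above 0.015 m).
It fails at once if a bystander is moved by more than 25 mm (distance of any of wrench, screwdriver, detergent, softener, token_cup from where it was at the start of the episode above 0.025 m).
It also fails if it takes over 64 s, if anything falls off the work surface, if the arm or the gripper's body presses on something with over 40 N, if the wrist force passes 120 N, or if a joint passes its speed limit or range.

## Working session

There is one attempt and no reset: what is moved stays moved. The work goes in short steps, each a Python script; the robot and the scene stay as the last script left them, time stands still between calls to the robot, and variables do not carry over. Pictures are saved under pics/ and viewed, at most 10 in all, crops included, and the job is handed in when it is done.

```bash
ls; mkdir -p pics; cat > h.py <<'E'
import numpy as np, cv2
from station import env, effector, solver, viewer, workorder, search_frame, tip_of
def pix2w(cam,uv,depth,info=None,st=None):
    i=info or viewer.camera_info(cam); K=np.array(i["intrinsics"]); d=np.array(i["dist_coeffs"],float)
    uv=np.atleast_2d(np.array(uv,float)); n=cv2.undistortPoints(uv[:,None],K,d)[:,0]
    z=np.array([depth[int(round(v)),int(round(u))] for u,v in uv]) if np.ndim(depth)==2 else np.broadcast_to(depth,len(uv))
    c=np.c_[n[:,0]*z,-n[:,1]*z,-z]
    if "eye" in i: return c@np.array(i["rotation"]).T+np.array(i["eye"])
    T=np.array(i["T_tool_cam"]); p=c@T[:3,:3].T+T[:3,3]
    return p@np.array(st["tcp_rot"]).T+np.array(st["ee_pos"])
def save(n,im): cv2.imwrite("pics/"+n+".png",im[:,:,::-1])
E
python3 - <<'E'
from h import *
for c in("scene","top"):
    p,d=viewer.read_camera(c); save(c+"1",p); np.save(c+"d.npy",d)
    for f,names in((tip_of,["caster","caster_grip","socket","foot","rack","trolley"]),(search_frame,["caster","foot","wrench"])):
        for n in names:
            print(c,f.__name__,n,[(round(r["score"],2),np.round(r["at"],3).tolist()) for r in f(c,n)][:5])
s=env.sense(); print(s["t"],s["ee_pos"],np.round(s["tcp_rot"],3).tolist(),s["wrist_force"])
E
```

```text
pics
scene call caster [(0.88, [0.515, 0.453, 0.038]), (0.84, [0.629, 0.424, 0.04]), (0.74, [0.542, 0.314, 0.047]), (0.59, [0.426, 0.34, 0.045]), (0.58, [0.54, -0.177, 0.042])]
scene call caster_grip [(0.98, [0.514, 0.452, 0.074]), (0.93, [0.538, 0.312, 0.082]), (0.91, [0.63, 0.429, 0.077]), (0.6, [0.426, 0.336, 0.077])]
scene call socket [(0.72, [0.534, -0.172, 0.068])]
scene call foot [(0.73, [0.579, 0.224, 0.045])]
scene call rack [(0.98, [0.562, 0.268, 0.001]), (0.37, [0.762, 0.147, -0.001]), (0.24, [0.541, -0.174, 0.046])]
scene call trolley [(0.91, [0.718, -0.232, 0.013])]
scene call caster [(0.97, [0.642, 0.43, 0.082]), (0.93, [0.437, 0.345, 0.078]), (0.88, [0.555, 0.321, 0.091]), (0.78, [0.522, 0.454, 0.076]), (0.3, [0.731, 0.278, 0.085])]
scene call foot [(0.62, [0.586, 0.23, 0.072])]
scene call wrench [(0.51, [0.722, -0.207, 0.028])]
top call caster [(0.77, [0.634, 0.429, 0.044]), (0.68, [0.434, 0.338, 0.043]), (0.67, [0.512, 0.447, 0.037]), (0.61, [0.54, 0.311, 0.044]), (0.21, [0.72, -0.21, 0.027])]
top call caster_grip [(0.81, [0.629, 0.431, 0.075]), (0.68, [0.428, 0.338, 0.077]), (0.51, [0.543, 0.308, 0.086]), (0.48, [0.514, 0.449, 0.076])]
top call socket [(0.97, [0.533, -0.171, 0.071])]
top call foot [(0.71, [0.581, 0.221, 0.048])]
top call rack [(0.78, [0.56, 0.268, 0.002])]
top call trolley [(0.94, [0.719, -0.221, 0.005]), (0.57, [0.37, -0.313, 0.002])]
top call caster [(0.76, [0.626, 0.42, 0.093]), (0.72, [0.537, 0.307, 0.098]), (0.58, [0.429, 0.335, 0.094]), (0.54, [0.508, 0.446, 0.088])]
top call foot [(0.71, [0.58, 0.221, 0.07])]
top call wrench [(0.79, [0.716, -0.202, 0.035])]
1.0 [ 0.26130969 -0.59517447  0.2145977 ] [[0.916, 0.402, -0.0], [0.402, -0.916, -0.0], [-0.0, 0.0, -1.0]] [ 0.84266294  0.57184153 -0.91275957]
```

View pics/scene1.png

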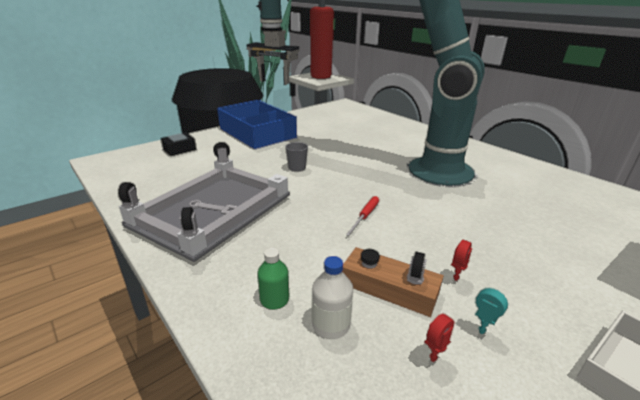

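View pics/top1.png

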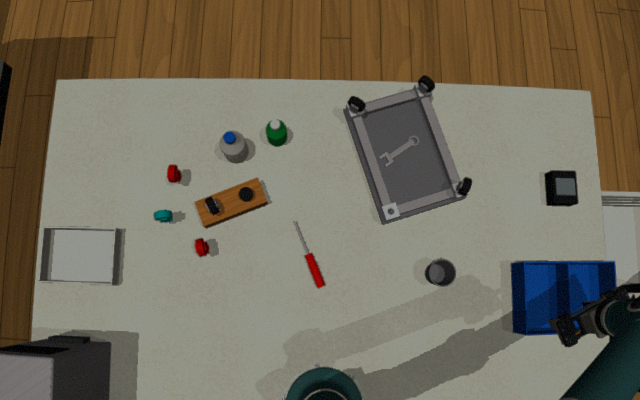

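Four things could be taken for the caster in the scene and top views:
- Black wheel in the rack: scene (417,265), top (212,205).
- Red look-alikes: scene (461,260) and (440,337), top (202,247) and (174,173).
- Turquoise look-alike: scene (490,308), top (163,216).

I choose the black one in the rack, at about (0.541, 0.311). The foot is at top (246,194), and the empty socket is at top (390,210). Next is a close look from the wrist camera.

```bash
python3 - <<'E'
from h import *
i=viewer.camera_info("wrist"); T=np.array(i["T_tool_cam"]); print(np.round(T,3).tolist(), np.round(i["intrinsics"],1).tolist(),i["dist_coeffs"])
# tool y along rack long axis normal guess; look with camera over caster
def look(xy,z,yaw,name):
    c,s=np.cos(yaw),np.sin(yaw); R=np.array([[c,s,0],[s,-c,0],[0,0,-1.]])
    off=R@np.array([T[0,3],T[1,3],0]); p=np.array([xy[0],xy[1],z])-off
    print("target",p); env.reach(p,R); env.pause(.3)
    st=env.sense(); im,d=viewer.read_camera("wrist"); save(name,im); np.save(name+".npy",d)
    np.savez(name+"_st",ee_pos=st["ee_pos"],tcp_rot=st["tcp_rot"]); return st
st=look((0.541,0.311),0.30,0.4,"wc")
for f,n in((tip_of,"caster"),(tip_of,"caster_grip"),(search_frame,"caster"),(tip_of,"foot")): print(n,[(round(r["score"],2),np.round(r["at"],4).tolist()) for r in f("wrist",n)][:4])
print(st["t"],st["ee_pos"],st["wrist_force"],np.round(st["joint_positions"],2))
E
```

```text
[[0.0, 0.958, 0.288, 0.082], [1.0, -0.0, -0.0, 0.001], [-0.0, 0.288, -0.958, -0.169], [0.0, 0.0, 0.0, 1.0]] [[341.6, 0.0, 318.5], [0.0, 341.6, 199.2], [0.0, 0.0, 1.0]] [-0.01742412  0.          0.          0.          0.        ]
target [0.46519027 0.28014166 0.3       ]
caster [(0.91, [0.426, 0.338, 0.044]), (0.85, [0.5419, 0.313, 0.0485]), (0.82, [0.5122, 0.4458, 0.0414])]
caster_grip [(0.98, [0.5142, 0.4499, 0.0773]), (0.76, [0.5403, 0.311, 0.0872]), (0.68, [0.4298, 0.3397, 0.0725]), (0.56, [0.5418, 0.3151, 0.0501])]
caster [(0.95, [0.5436, 0.3169, 0.1053]), (0.69, [0.516, 0.4435, 0.093])]
foot [(0.66, [0.5778, 0.2275, 0.0479])]
4.4583 [0.46531842 0.27994833 0.2999624 ] [0.51073913 0.34142612 0.98080813] [ 0.18  0.37 -0.99  1.72  0.33  1.23 -2.06]
```

View pics/wc.png

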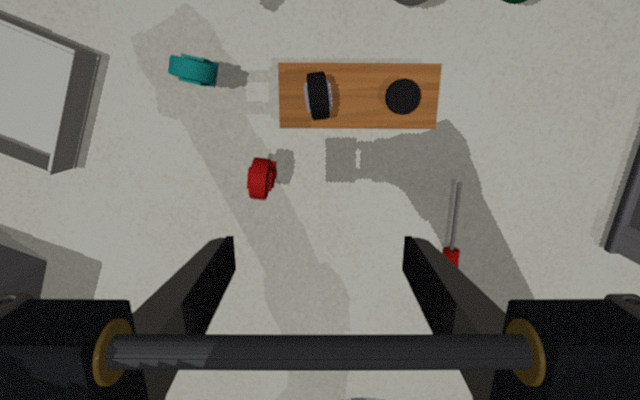

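```bash
python3 - <<'E'
from h import *
im=cv2.imread("pics/wc.png")[:,:,::-1]; d=np.load("wc.npy"); z=np.load("wc_st.npz"); st={k:z[k] for k in z}
vv,uu=np.mgrid[0:400,0:640]; uv=np.c_[uu.ravel(),vv.ravel()]
P=pix2w("wrist",uv,d.ravel(),st=st)
near=np.hypot(P[:,0]-.541,P[:,1]-.311)<.045
for lo,hi in((.085,.12),(.095,.12),(.102,.12)):
    m=near&(P[:,2]>lo)&(P[:,2]<hi)&(d.ravel()>0)
    pts=P[m,:2].astype(np.float32); r=cv2.minAreaRect(pts); print(m.sum(),r,np.percentile(P[m,2],[5,50,95]), np.median(uv[m],0))
rk=(np.hypot(P[:,0]-.561,P[:,1]-.268)<.11)&(abs(P[:,2]-.048)<.004)
print("rack",rk.sum(),cv2.minAreaRect(P[rk,:2].astype(np.float32)))
E
```

```text
1047 ((0.5414788126945496, 0.31171268224716187), (0.049065154045820236, 0.027963964268565178), 29.980581283569336) [0.09020347 0.10227541 0.10687406] [318.  95.]
793 ((0.5416688919067383, 0.31184810400009155), (0.042349789291620255, 0.019914738833904266), 30.09649658203125) [0.0967985  0.10412426 0.10703796] [318.  95.]
543 ((0.5420976281166077, 0.3120822012424469), (0.0308579970151186, 0.01992657408118248), 30.705419540405273) [0.10240084 0.10531549 0.10716061] [318.  96.]
rack 8425 ((0.5603183507919312, 0.26711228489875793), (0.07526731491088867, 0.19098596274852753), 22.662708282470703)
```

The crop shows the black wheel with grey fork cheeks standing in the rack at wrist (318,95). The foot disc is at (403,97), the turquoise look-alike at (193,69) and a red one at (262,178). The measured wheel is 49 x 28 mm with its top at 0.107, which matches the caster, and the rack-derived hole agrees within 1 mm.

```bash
cat >> h.py <<'E'
def Rz(y):
    c,s=np.cos(y),np.sin(y); return np.array([[c,s,0],[s,-c,0],[0,0,-1.]])
YAW=0.525
E
python3 - <<'E'
from h import *
for p in ((.5417,.3117,.065),(.5417,.3117,.2)):
  for y in (YAW,YAW-np.pi):
    q=solver.inverse_kinematics(np.array(p),Rz(y)); print(p,y,None if q is None else np.round(q,2))
for y in np.arange(-3,3.1,.5):
    q=solver.inverse_kinematics(np.array([.533,-.171,.2]),Rz(y)); print(round(y,2),None if q is None else np.round(q,2))
E
```

```text
(0.5417, 0.3117, 0.065) 0.525 [-0.02  0.77 -0.79  1.73  0.67  0.93 -2.13]
(0.5417, 0.3117, 0.065) -2.616592653589793 [ 0.23  1.14 -1.34  1.72  1.16  1.3   0.72]
(0.5417, 0.3117, 0.2) 0.525 [ 0.05  0.62 -0.9   1.64  0.53  1.14 -2.03]
(0.5417, 0.3117, 0.2) -2.616592653589793 [ 0.23  0.88 -1.33  1.63  0.87  1.35  0.87]
-3.0 [ 1.19  0.91 -1.49  1.79  0.93  1.37  1.21]
-2.5 [ 1.15  0.75 -1.32  1.79  0.78  1.24  1.82]
-2.0 [-0.58  0.53  1.13  1.89 -0.55  1.07 -2.8 ]
-1.5 [ 0.44  0.35 -0.23  1.83  0.1   0.97 -2.9 ]
-1.0 [ 0.92  0.49 -0.87  1.8   0.43  1.05 -2.68]
-0.5 [ 0.93  0.49 -0.88  1.8   0.43  1.05 -2.19]
0.0 [ 0.93  0.5  -0.89  1.8   0.44  1.06 -1.69]
0.5 [ 0.95  0.51 -0.92  1.8   0.46  1.07 -1.21]
1.0 [ 0.97  0.52 -0.95  1.8   0.48  1.07 -0.72]
1.5 [ 1.03  0.57 -1.06  1.79  0.56  1.11 -0.29]
2.0 [ 1.1   0.65 -1.18  1.79  0.66  1.16  0.13]
2.5 [ 1.15  0.74 -1.3   1.79  0.76  1.23  0.55]
3.0 [ 1.18  0.85 -1.43  1.79  0.87  1.32  0.97]
```

```bash
python3 - <<'E'
from h import *
R=Rz(YAW); x,y=.5417,.3116
env.reach(np.array([x,y,.15]),R)
env.movel(np.array([x,y,.065]),R,rate=.12)
env.pause(.2); s=env.sense(); w0=np.array(s["wrist_force"]); print(w0,s["ee_pos"])
effector.grasp(40); env.pause(.2)
s=env.sense(); print("w",s["gripper_width"],s["grasp_force"],np.array(s["wrist_force"])-w0)
if .024<s["gripper_width"]<.033:
    env.movel(np.array([x,y,.175]),R,rate=.12)
    s=env.sense(); print(s["gripper_width"],s["ee_pos"],s["wrist_force"],s["t"])
    # look at socket
    T=np.array(viewer.camera_info("wrist")["T_tool_cam"]); Rs=Rz(.525)
    p=np.array([.533,-.171,.25])-Rs@np.array([T[0,3]+.04,0,0]); p[2]=.25; env.reach(p,Rs); env.pause(.3)
    st=env.sense(); im,d=viewer.read_camera("wrist"); save("ws",im); np.save("ws.npy",d); np.savez("ws_st",ee_pos=st["ee_pos"],tcp_rot=st["tcp_rot"])
    for n in("socket","caster"): print(n,[(round(r["score"],2),np.round(r["at"],4).tolist()) for r in tip_of("wrist",n)][:4])
    print(st["ee_pos"],st["t"],st["wrist_force"])
    P=pix2w("wrist",np.c_[[a.ravel() for a in np.mgrid[0:400,0:640][::-1]]].T,d.ravel(),st=st); im=im.reshape(-1,3)
    m=(np.hypot(P[:,0]-.533,P[:,1]-.171*-1)<.035)&(abs(P[:,2]-.068)<.008)&(d.ravel()>0)
    print(m.sum(),np.percentile(P[m,2],[10,50,90]),cv2.minAreaRect(P[m,:2].astype(np.float32)))
E
```

```text
[-0.09073973 -0.67128759 -0.81686756] [0.54220216 0.31187471 0.06583901]
w 0.027825172188211372 39.99622642993927 [ 0.12012949  0.77998914 -0.15976764]
0.02767988858201697 [0.54131321 0.31104992 0.17409795] [ 0.5031471   0.11739764 -1.48086261] 8.7417
socket [(0.7, [0.5406, -0.1752, 0.0729])]
caster [(0.69, [0.4273, -0.2304, 0.2348])]
[ 0.42793584 -0.2316092   0.2499856 ] 11.0583 [ 0.53302344  0.18255235 -0.82848165]
1749 [0.06810864 0.06948777 0.0706091 ] ((0.5373532176017761, -0.1762518584728241), (0.04073021560907364, 0.04012909531593323), 18.32433319091797)
```

View pics/ws.png

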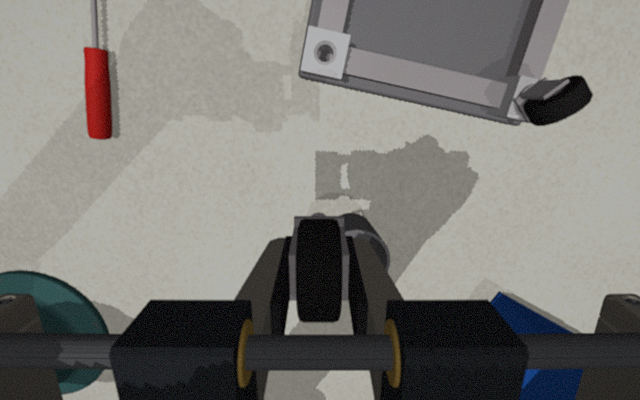

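The socket block is at (325,52), its empty hole clear, and it measures 40.7 x 40.1 mm at z 0.0695, as it should. The caster hangs upright between the fingers at (320,270). I'll take one more look from the same relative geometry as the first, so calibration error cancels.

```bash
python3 - <<'E'
from h import *
T=np.array(viewer.camera_info("wrist")["T_tool_cam"]); R=Rz(.525)
p=np.array([.5374,-.1763,.263])-R@np.array([T[0,3],T[1,3],0]); p[2]=.263
env.movel(p,R,rate=.15); env.pause(.4)
G=np.c_[[a.ravel() for a in np.mgrid[0:400,0:640][::-1]]].T
for k in range(2):
    st=env.sense(); im,d=viewer.read_camera("wrist")
    P=pix2w("wrist",G,d.ravel(),st=st); ok=d.ravel()>0
    m=ok&(np.hypot(P[:,0]-.5374,P[:,1]+.1763)<.035)&(abs(P[:,2]-.0695)<.008)
    print("block",m.sum(),np.median(P[m,2]),cv2.minAreaRect(P[m,:2].astype(np.float32)))
    # hole: dark pixels / deeper inside block
    h=ok&(np.hypot(P[:,0]-.5374,P[:,1]+.1763)<.013)
    dk=(np.arange(len(P))[h])[im.reshape(-1,3)[h].mean(1)<110]
    n=cv2.minEnclosingCircle(G[dk].astype(np.float32)); z=np.median(d.ravel()[m]); print("dark",len(dk),n, pix2w("wrist",[n[0]],z,st=st))
    L=(P-np.array(st["ee_pos"]))@np.array(st["tcp_rot"]) # tool frame
    blk=(cv2.minAreaRect(P[m,:2].astype(np.float32)))
    w=ok&(abs(L[:,0])<.04)&(abs(L[:,1])<.011)&(L[:,2]<.0)&(L[:,2]>-.06)&(im.reshape(-1,3).max(1)<60)
    wh=(abs(L[:,1])<.03)&ok&(abs(L[:,0])<.04)&(L[:,2]<-.03)&(L[:,2]>-.055)
    print("wheel tool",w.sum(),L[w].min(0),L[w].max(0),np.median(L[w],0)); print(np.percentile(L[wh],[2,50,98],axis=0).round(4).tolist())
save("ws2",im); print(st["ee_pos"],st["t"],st["wrist_force"],np.round(st["tcp_rot"],4).tolist())
for n in("socket",): print(n,[(round(r["score"],2),np.round(r["at"],4).tolist()) for r in tip_of("wrist",n)][:4])
cv2.imwrite("pics/ws2c.png",cv2.resize(im[0:330,150:480,::-1],None,fx=1.8,fy=1.8)[:600])
E
```

```text
block 1426 0.06963208845218041 ((0.5370424389839172, -0.17641235888004303), (0.04024098068475723, 0.039997972548007965), 18.422395706176758)
dark 163 ((317.8779602050781, 96.20079040527344), 7.848570346832275) [[ 0.53708236 -0.17597768  0.06942234]]
wheel tool 4508 [-0.01830175 -0.01088594 -0.0431903 ] [ 0.02546836  0.01099658 -0.00090285] [ 0.01114904  0.0009155  -0.03804061]
[[-0.0141, -0.0267, -0.0541], [0.01, 0.0009, -0.0402], [0.02, 0.0281, -0.0306]]
block 1429 0.06960659527060972 ((0.5369296073913574, -0.17641134560108185), (0.040152665227651596, 0.04016998037695885), 18.244544982910156)
dark 169 ((318.0454406738281, 96.2272720336914), 7.8428192138671875) [[ 0.53722429 -0.17602007  0.06943828]]
wheel tool 4511 [-0.0187058  -0.01067919 -0.04355169] [ 0.02519117  0.0109996  -0.00285431] [ 0.01115529  0.00091544 -0.03807903]
[[-0.014, -0.0266, -0.0541], [0.01, 0.0009, -0.0401], [0.02, 0.0281, -0.0307]]
[ 0.46580945 -0.21657289  0.26294992] 12.1 [ 0.3920551   0.40991297 -1.45441078] [[0.8656, 0.5007, -0.0003], [0.5007, -0.8656, -0.0001], [-0.0003, -0.0, -1.0]]
socket [(0.94, [0.5401, -0.1784, 0.0717])]
```

View pics/ws2c.png

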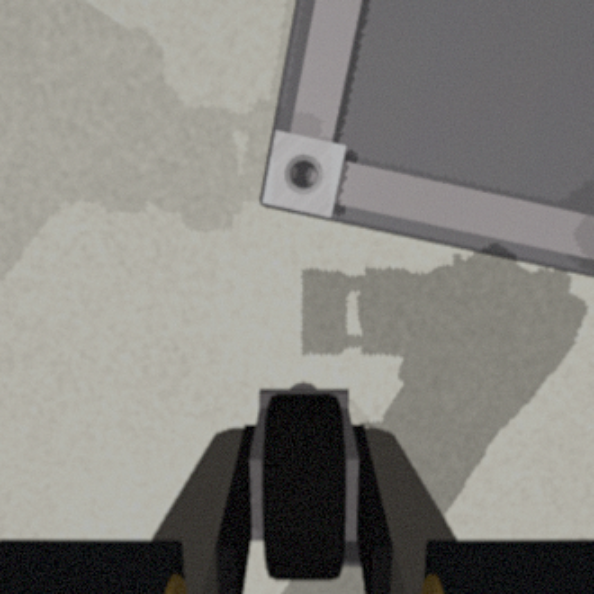

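The crop shows the empty hole at crop (303,173), the wheel at (303,485) centred in the fingers, and the stem hanging free. Both measurements of the block agree within 0.5 mm. Next I insert in small, force-guarded steps.

```bash
cat >> h.py <<'E'
def rd(n=4):
    F=[];Z=[]
    for _ in range(n):
        s=env.sense(); F.append(s["wrist_force"]); Z.append(s["ee_pos"]); env.pause(.01)
    return np.mean(F,0),np.mean(Z,0),s
E
python3 - <<'E'
from h import *
R=Rz(.525); xy=np.array([.5372,-.1752])
env.reach(np.r_[xy,.16],R); env.movel(np.r_[xy,.131],R,rate=.08); env.pause(.4)
F0,p,s=rd(10); np.save("F0.npy",F0); print("F0",F0,p,s["t"])
z=.131; log=[]
while z>.084:
    z-= .002 if z>.106 else .001
    env.movel(np.r_[xy,z],R,rate=.03); env.pause(.05)
    F,p,s=rd(3); F=F-F0; print(round(z,4),np.round(p*1000,1),np.round(F,1),round(s["t"],2))
    if F[2]>22 or np.hypot(*F[:2])>12: print("stop"); break
    xy=xy+np.clip(F[:2]*5e-5,-3e-4,3e-4)*(np.abs(F[:2])>1)
np.save("tgt.npy",np.r_[xy,z])
E
```

```text
F0 [-0.06595676 -0.04689857 -1.07473911] [ 0.53728616 -0.17518651  0.13114115] 13.7833
0.129 [ 537.1 -175.2  128.9] [0.1 0.2 0.2] 14.11
0.127 [ 537.2 -175.2  126.9] [-0.5 -0.1 -0.4] 14.43
0.125 [ 537.2 -175.2  124.9] [-0.1 -0.1 -0.1] 14.76
0.123 [ 537.1 -175.2  122.9] [-0.1  0.2 -0.1] 15.08
0.121 [ 537.2 -175.2  120.9] [-0.3 -0.3 -0. ] 15.41
0.119 [ 537.2 -175.2  118.9] [ 0.4 -0.1 -0.1] 15.73
0.117 [ 537.2 -175.2  116.9] [-0.1  0.1 -0.1] 16.06
0.115 [ 537.2 -175.2  114.9] [ 0.2 -0.2 -0. ] 16.38
0.113 [ 537.2 -175.2  112.9] [ 0.2 -0.3  0.4] 16.71
0.111 [ 537.2 -175.2  110.9] [0.  0.2 0.5] 17.03
0.109 [ 537.2 -175.2  109. ] [-0.2  0.3 -0. ] 17.36
0.107 [ 537.2 -175.2  106.9] [ 0.  -0.5 -0.1] 17.68
0.105 [ 537.2 -175.2  104.9] [ 0.7  0.2 -0.3] 18.01
0.104 [ 537.2 -175.2  104. ] [ 0.4  0.2 -0.2] 18.33
0.103 [ 537.2 -175.2  103. ] [-0.   0.5 -0.4] 18.66
0.102 [ 537.3 -175.3  102. ] [-0.1 -0.8  0.3] 18.98
0.101 [ 537.4 -175.3  101.1] [0.5 0.  1. ] 19.31
0.1 [ 537.5 -175.2  100.3] [0.2 0.1 3.8] 19.63
0.099 [ 537.6 -175.2   99.3] [ 0.4 -0.3  5.9] 19.96
0.098 [ 537.5 -175.2   98.3] [ 0.1 -0.6  6.2] 20.28
0.097 [ 537.6 -175.2   97.3] [ 0.5 -0.6  7. ] 20.61
0.096 [ 537.5 -175.1   96.2] [ 0.5 -0.7  6.3] 20.93
0.095 [ 537.5 -175.2   95.3] [-0.2 -0.2  6.6] 21.26
0.094 [ 537.3 -175.1   93.6] [ 2.6 -0.2  0.4] 21.58
0.093 [ 537.2 -175.2   92.8] [2.2 0.4 0.5] 21.91
0.092 [ 537.3 -175.2   92. ] [ 0.9 -0.4  2.2] 22.23
0.091 [ 536.7 -175.2   90.4] [-0.2  0.1 -0.4] 22.56
0.09 [ 537.3 -175.1   89.9] [ 0.2 -0.2 -0.3] 22.88
0.089 [ 537.4 -175.2   89. ] [ 0.1  0.1 -0.3] 23.21
0.088 [ 537.4 -175.2   88. ] [0.3 0.5 0.4] 23.53
0.087 [ 537.6 -175.2   87.8] [-2.1 -0.6  6.9] 23.86
0.086 [ 537.6 -175.2   87.8] [-5.   0.9 13.2] 24.18
0.085 [ 537.6 -175.2   87.7] [-7.1  1.  21.3] 24.51
0.084 [ 537.6 -175.1   87.7] [-9.1  0.6 28.4] 24.83
stop
```

The caster is home: ee z stopped at 87.7 mm (expected 87.5), with the press at 28 N. Next I relax the press, then tug guided by the wrist force.

```bash
python3 - <<'E'
from h import *
R=Rz(.525); F0=np.load("F0.npy"); t=np.load("tgt.npy"); xy=t[:2]; z=.0875
def step(n=3):
    global xy
    env.movel(np.r_[xy,z],R,rate=.03); env.pause(.08)
    F,p,s=rd(n); F=F-F0; print(round(z,5),np.round(xy*1000,2),np.round(p*1000,1),np.round(F,1),round(s["gripper_width"],4),round(s["t"],2))
    xy=xy+np.clip(F[:2]*8e-5,-3e-4,3e-4)*(np.abs(F[:2])>.8); return F
step(); F=step()
while F[2]>-9.3 and z<.0965:
    z+=.0006 if F[2]>-2 else .0003
    F=step()
for k in range(8):   # hold ~1.2 s with fine trimming
    e=-10-F[2]; z-=np.clip(e*5e-5,-2e-4,2e-4) if abs(e)>1 else 0; env.pause(.05); F=step(4)
np.save("tgt.npy",np.r_[xy,z])
E
```

```text
0.0875 [ 536.79 -175.15] [ 537.1 -175.3   87.8] [-1.6 -0.2  7. ] 0.0278 25.21
0.0875 [ 536.65 -175.15] [ 537.1 -175.3   87.8] [-1.4 -0.3  6.5] 0.0272 25.57
0.0881 [ 536.54 -175.15] [ 536.5 -175.2   87.8] [ 0.5 -0.7  1.8] 0.0279 25.93
0.0887 [ 536.54 -175.15] [ 536.3 -175.2   88.5] [-0.  -0.4 -0.3] 0.0278 26.28
0.0893 [ 536.54 -175.15] [ 536.5 -175.1   89.3] [ 0.  -0.4  0.2] 0.0278 26.64
0.0899 [ 536.54 -175.15] [ 536.6 -175.1   90. ] [ 0.3 -0.  -0.3] 0.0279 27.0
0.0905 [ 536.54 -175.15] [ 536.6 -175.1   90.5] [-0.1  0.2  0. ] 0.0275 27.36
0.0911 [ 536.54 -175.15] [ 536.5 -175.2   91. ] [-0.  -0.5 -1.8] 0.0281 27.72
0.0917 [ 536.54 -175.15] [ 536.4 -175.2   91.4] [ 1.3 -0.9 -5. ] 0.0281 28.07
0.092 [ 536.65 -175.22] [ 536.4 -175.2   91.8] [ 1.6 -0.  -6.8] 0.0275 28.43
0.0923 [ 536.78 -175.22] [ 536.4 -175.2   92. ] [ 1.1  0.3 -9. ] 0.028 28.79
0.0926 [ 536.86 -175.22] [ 536.5 -175.2   92.3] [  0.4   0.4 -10.6] 0.0273 29.15
0.0926 [ 536.86 -175.22] [ 536.5 -175.2   92.4] [ -0.6   0.3 -10.4] 0.0274 29.57
0.0926 [ 536.86 -175.22] [ 536.6 -175.2   92.5] [ -1.    0.2 -11.8] 0.0276 29.98
0.09251 [ 536.79 -175.22] [ 536.6 -175.2   92.5] [ -1.5   0.7 -11.2] 0.028 30.4
0.09245 [ 536.67 -175.22] [ 536.6 -175.2   92.4] [ -1.4   0.7 -11.2] 0.0275 30.82
0.09239 [ 536.56 -175.22] [ 536.6 -175.2   92.4] [ -1.2   0.8 -11.2] 0.0279 31.23
0.09233 [ 536.46 -175.22] [ 536.6 -175.2   92.4] [ -1.    0.7 -10.6] 0.0277 31.65
0.09233 [ 536.39 -175.22] [ 536.5 -175.2   92.4] [ -0.6   1.6 -10.3] 0.0276 32.07
0.09233 [ 536.39 -175.09] [ 536.5 -175.2   92.4] [  0.    0.6 -10.9] 0.0277 32.48
```

About 10–11 N was held for over 3 s, the rise of about 4.6 mm matches the play plus the collar, and the caster is retained. Now I relax, release and verify.

```bash
python3 - <<'E'
from h import *
R=Rz(.525); F0=np.load("F0.npy"); xy=np.load("tgt.npy")[:2]
env.movel(np.r_[xy,.0882],R,rate=.03); env.pause(.2); F,p,s=rd(); print(np.round(F-F0,1),p)
effector.release(); env.pause(.2)
env.movel(np.r_[xy,.20],R,rate=.1); 
q=np.r_[xy,.263]-R@np.array([.082,0,0]); q[2]=.263; env.movel(q,R,rate=.15); env.pause(.5)
st=env.sense(); im,d=viewer.read_camera("wrist"); save("end",im)
G=np.c_[[a.ravel() for a in np.mgrid[0:400,0:640][::-1]]].T; P=pix2w("wrist",G,d.ravel(),st=st)
m=(np.hypot(P[:,0]-.537,P[:,1]+.176)<.04)&(P[:,2]>.115)&(P[:,2]<.15)&(d.ravel()>0)
print(m.sum(),cv2.minAreaRect(P[m,:2].astype(np.float32)),np.percentile(P[m,2],98))
print([(round(r["score"],2),np.round(r["at"],4).tolist()) for r in tip_of("wrist","caster")][:2],st["t"],st["gripper_width"],np.array(st["wrist_force"]))
E
```

```text
[-0.   0.2 -0.3] [ 0.5372392  -0.17521247  0.08891935]
1218 ((0.5376697778701782, -0.1761835664510727), (0.04594634845852852, 0.026500891894102097), 33.285301208496094) 0.1302941098010133
[(0.62, [0.5383, -0.1736, 0.0703])] 36.8583 0.09188230105475234 [0.08162572 0.02214349 0.8798238 ]
```

View pics/end.png

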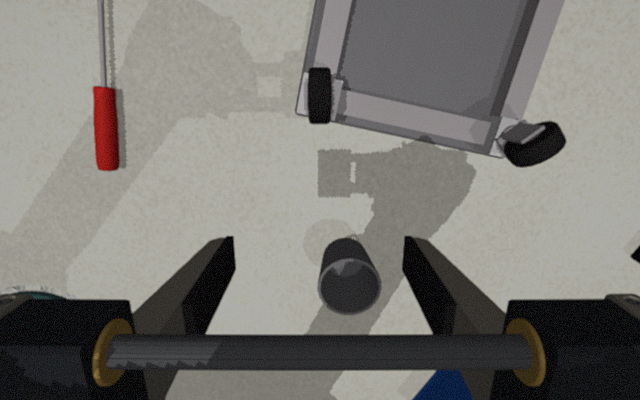

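The caster stands in the corner block at (319,95), upright, with its top at 0.130 (socket 0.070 + 60 mm). The hand is open and clear.

```bash
python3 -c "
from h import *
print(workorder.finish_job())"
```

```text
the job is handed in; nothing more can be done
None
```

I pressed the caster fully home in the empty socket (28 N peak), tugged it up at a steady 10–11 N for over 3 s and it held, then released it and handed the job in; the hand-in returned no verdict.

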